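Start the gauge, then hold the tube block in the corner of its deck

TASK

Start the gauge by pressing the blue, then the yellow, then the green key on the white console, each fully down and let up again before the next. Then set the aluminium tube block flat on the metal deck, press it square into the corner with its long side against the far blue stop and an end against the left blue stop, firmly but without ramming, and keep pressing it against both stops: the program finishes while the robot is still holding it there for the reading. Leave everything else on the bench where it is.

Things in the scene. Friction and masses are not known exactly. Their poses are not given: they have to be found in the camera images.
- tube_block: loose aluminium block with six tube wells in its top, 56 (x) x 84 (y) x 56 (z) mm, about 0.5 kg (0.35 to 0.7); origin at the centre of its underside, z up. It starts on the bench to the right of the deck; grip it across the 56 mm width, near the top so that the fingers stay above the stops
- deck: fixed square metal plate, 190 x 190 mm, its top 10 mm above the bench; origin at the centre of its underside, z up; x points away from the robot, y to the left (it stands turned by up to 0.25 rad). Two rigid blue stops, 26 mm high above the plate (36 mm above the bench), stand on it along its far (+x) and left (+y) edges
- deck_corner (a point): the inner corner of the two stops, at the level of the plate's top (10 mm above the bench), axes as the deck's: the far stop's face is the plane x = 0, the left stop's face the plane y = 0, and the free plate lies toward -x and -y. The seated block has its origin at x = -28, y = -42, z = 0 mm here, its y axis along the deck's y (either way round)
- far_stop: fixed blue bar, 12 mm thick, inner face 127 mm long toward the robot, running from the corner along the deck's -y, with brass contact pads; origin at the deck's origin
- left_stop: fixed blue bar, 12 mm thick, inner face 88 mm long toward the right, running from near the corner along the deck's -x, with a brass contact pad; origin at the deck's origin
- keypad: fixed white console left of the deck, 176 (x) x 70 (y) x 22 mm; origin at the centre of its underside, z up. Three round keys stand in a row along its x axis, 52 mm apart, in an order that varies; the console stands turned by up to 0.25 rad
- key_blue (a joint): travel of the blue key in m: 0 up, 0.006 fully down; it springs back, 5 N push it fully down; pressed counts from 0.004, let up below 0.002
- key_blue_top (a point): centre of the top of the blue key (28 mm across, 44 mm above the bench, standing 10 mm proud of its black housing of 44 mm across, pressed straight down)
- key_yellow (a joint): travel of the yellow key in m: 0 up, 0.006 fully down; it springs back, 5 N push it fully down; pressed counts from 0.004, let up below 0.002
- key_yellow_top (a point): centre of the top of the yellow key (28 mm across, 44 mm above the bench, standing 10 mm proud of its black housing of 44 mm across, pressed straight down)
- key_green (a joint): travel of the green key in m: 0 up, 0.006 fully down; it springs back, 5 N push it fully down; pressed counts from 0.004, let up below 0.002
- key_green_top (a point): centre of the top of the green key (28 mm across, 44 mm above the bench, standing 10 mm proud of its black housing of 44 mm across, pressed straight down)
- timer: bystander, leave alone: white bench timer, 62x62x20 mm, origin at the centre of its underside
- petri_dish: bystander, leave alone: petri dish, 91 mm across, 14 mm high, origin at the centre of its underside
- red_marker: bystander, leave alone: red marker pen, 140 mm long, 13 mm thick, lying, origin at the centre of its underside
- weigh_boat: bystander, leave alone: white weigh boat, 70x70x18 mm, origin at the centre of its underside
- blue_cap_bottle: bystander, leave alone: bottle with blue cap, 66 mm across, 136 mm tall, origin at the centre of its underside
- amber_bottle: bystander, leave alone: small amber bottle, 42 mm across, 76 mm tall, origin at the centre of its underside
- micropipette: bystander, leave alone: micropipette, 271 mm long, 48 mm high, lying, origin at the centre of its underside

How it is judged:
By the outcome, as a careful person would: the job done as asked, in the order asked, and still so for the second after the job is handed in, while the arm keeps its last pose, push and grip.
It also fails if it takes over 72 s, if anything falls off the work surface, if the arm or the gripper's body presses on something with over 40 N, if the wrist force passes 120 N, or if a joint passes its speed limit or range.

ROBOT

A 6-joint arm with a two-finger parallel gripper is mounted at the origin on a cart in front of the work surface, level with it; the furniture and walls round the work are solid. World frame = base frame: x ahead of the robot, y to its left, z up, the work surface at z = 0. Lengths are in mm, angles in rad, forces in N, time in s.
With the tool pointing down it reaches from about 325 to 775 mm from the base axis. Payload 5.5 kg.
Tool frame: the origin (TCP) lies midway between the tips of the shut fingers; the grasp point (between the pads) lies 19 mm behind it; z points along the fingers, y is the line along which they close (so a half turn about z gives the same grasp; the last joint's range is limited). The gripper opens to 85 mm and grips with 20 to 120 N. Pads are 22 mm wide; open, the fingers measure 114 mm over their backs; the gripper's body (76 mm by 85 mm) begins 54 mm behind the grasp point. The pads swing forward as they close: fully open they stand 13 mm farther back than shut.
Start: joints at [-1.345, 0.091, 1.231, -0, 1.82, -0.057], TCP at [167.427, -576.181, 202.675] pointing down, gripper open.
Joint ranges: [-2.87, 2.87], [-0.86, 2.18], [0.17, 2.46], [-1.51, 4.65], [0.06, 2.69], [-2.65, 2.65]. Speed limits (rad/s): [2.57, 2.57, 3.01, 3.14, 3.14, 3.14].

INTERFACE

Orientations are given as a unit quaternion [w, x, y, z].
In Python, from bench import r, capture gives the robot as it stands.
- The arm moves only by the tool step_arm, never from a script. Its argument "targets" is one flat list of numbers, 7 for each row, row after row: the turn, a rotation vector about the tool's x, y, z scaled (see below), then the shift along the tool's x, y, z scaled (see below), then the finger opening in mm, from 0 to 85.4. A call has 1 to 12 rows; each row is the pose to reach, as a shift and turn from the pose commanded when the call began, along the tool's axes at that moment, turning the shorter way round; what a row does not reach only later rows make up. The controller multiplies each number of a shift by 0.2 m and each number of a turn by pi rad. A row lasts 1/10 s, in which the tool goes at most 50 mm and 8.59 degrees, less where a joint would pass 70% of its speed; a pose out of reach is approached as far as the arm can. A call with a number of a shift or a turn outside -1 to 1 is refused whole. A call with a gripper value outside its range is refused whole. The fingers move at their own pace and stop on an object; the grip force is fixed at half the most. Time passes only in rows, so rows that repeat a pose let the fingers close. It gives the time, the measured TCP pose, the force, the opening and the grip force at its end, in the units of the state.
- r.get_state(): the state, without advancing time (a new reading comes with each control period).
- capture(name): name is "side" or "top" or "wrist"; returns a dict with "pixels" (384x512x3 uint8, red, green, blue), "range_z" (384x512 float32, mm along the optical axis (not along the pixel's ray), 0 where there is no reading), "fovy" (degrees; the focal length in pixels is half the picture's height over the tangent of half this angle, whatever the lens; pixels are square), "cx", "cy" (the principal point, pixels), "rvec" (rotation vector, rad) and "tvec" (3), from world to camera coordinates, as OpenCV has them; the wrist camera has in their place "T_tool_cam" (4x4, takes a point from camera to tool coordinates, whose origin is the TCP and whose axes are the flange's). Camera axes: x right, y down, z forward; pixel columns grow to the right and rows downward; lengths in mm; the calibration is good to about 2 mm. A picture is of the moment at which its call begins: read the wrist's pose just before it.
- r.job_done(): hands the job in; it is judged then, once.
The state is a dict: "clock": time; "joint_pos": joint angles; "joint_vel": joint speeds; "tau": joint torques, N m; "tcp_pos": TCP position; "tool_rot": TCP orientation; "force": force on the tool from outside, world axes, zero at the start; "torque": the same for the moment, N m; "width": opening from 0.0 (shut) to 1.0 (fully open); "finger_force": force on a finger pad.
Only numpy, scipy, OpenCV 4.12 (cv2) and the standard library are available. Lean on these libraries where they do the work, as an engineer would, in place of code of your own. Each camera call takes 0.05 s, during which the arm holds its last target. There are 200 camera calls.

## Working session

There is one attempt and no reset: what is moved stays moved. The work goes in short steps, Python scripts to look and compute and a tool call to move; the robot and the scene stay as the last step left them, time stands still between calls to the robot, and variables do not carry over. Pictures are saved under pics/ and viewed, at most 10 in all, crops included, and the job is handed in when it is done.

Besides the shell and the picture viewer there is one more tool, called after "Call:" as name(argument=value, ...) on one line, values as JSON. step_arm: Moves the arm, as the interface text tells. Its arguments: {"type":"object","properties":{"targets":{"type":"array","items":{"type":"number"}}},"required":["targets"]}

```bash
ls; mkdir -p pics
cat > h.py <<'E'
import numpy as np, cv2
from bench import r, capture
from scipy.spatial.transform import Rotation as R
def cam(name):
    s=r.get_state(); c=capture(name); p=c["pixels"]
    f=p.shape[0]/2/np.tan(np.radians(c["fovy"])/2)
    if name=="wrist":
        T=np.array(c["T_tool_cam"]); q=s["tool_rot"]; W=np.eye(4)
        W[:3,:3]=R.from_quat([q[1],q[2],q[3],q[0]]).as_matrix(); W[:3,3]=s["tcp_pos"]; T=W@T
    else:
        Rm=R.from_rotvec(np.ravel(c["rvec"])).as_matrix(); T=np.eye(4); T[:3,:3]=Rm.T; T[:3,3]=-Rm.T@np.ravel(c["tvec"])
    return dict(img=p,z=c["range_z"],f=f,cx=c["cx"],cy=c["cy"],T=T)
def ray(c,u,v):
    d=np.stack([(np.asarray(u,float)-c["cx"])/c["f"],(np.asarray(v,float)-c["cy"])/c["f"],np.ones_like(np.asarray(u,float))],-1)
    return c["T"][:3,3], d@c["T"][:3,:3].T
def onplane(c,u,v,h):
    o,d=ray(c,u,v); t=(h-o[2])/d[...,2]; return o+d*t[...,None]
def cloud(c):
    v,u=np.mgrid[0:c["z"].shape[0],0:c["z"].shape[1]]; o,d=ray(c,u,v); return o+d*c["z"][...,None]
def save(c,n,s=1.5): cv2.imwrite("pics/"+n,cv2.resize(c["img"][...,::-1],None,fx=s,fy=s))
E
python3 - <<'E'
from h import *
for n in("top","side"):
    c=cam(n); save(c,n+"1.png"); print(n,c["T"].round(2),c["f"])
s=r.get_state(); print(s)
E
```

```text
pics
top [[ 7.0000e-02 -9.8000e-01  2.1000e-01  3.2978e+02]
 [-1.0000e+00 -7.0000e-02  1.0000e-02  2.5620e+01]
 [ 1.0000e-02 -2.1000e-01 -9.8000e-01  1.2089e+03]
 [ 0.0000e+00  0.0000e+00  0.0000e+00  1.0000e+00]] 367.3078992237954
side [[-9.9000e-01 -1.1000e-01  1.3000e-01  4.1887e+02]
 [-1.7000e-01  6.6000e-01 -7.3000e-01  8.3245e+02]
 [-1.0000e-02 -7.5000e-01 -6.7000e-01  8.0118e+02]
 [ 0.0000e+00  0.0000e+00  0.0000e+00  1.0000e+00]] 406.18466549118165
{'clock': 0.1, 'joint_pos': array([-1.34471886e+00,  9.18301285e-02,  1.23175669e+00, -1.70251618e-05,
        1.81978335e+00, -5.66991234e-02]), 'joint_vel': array([-0.00105681, -0.0005495 , -0.00278056,  0.00050356,  0.00039007,
       -0.00112982]), 'tau': array([ 3.90218236e-03, -4.60216892e+01, -4.19218361e+01,  1.34561647e-04,
        1.06449079e-02,  9.69371911e-06]), 'tcp_pos': array([ 167.34121267, -575.8877177 ,  201.64105274]), 'tool_rot': array([-8.84871314e-04,  9.90021218e-01,  1.40915567e-01, -8.34003123e-05]), 'force': array([0.07681387, 0.52791396, 0.35831823]), 'torque': array([-0.06796095,  0.03568221,  0.08653387]), 'finger_force': 0.0, 'width': 1.0051868514813675}
```

View pics/top1.png

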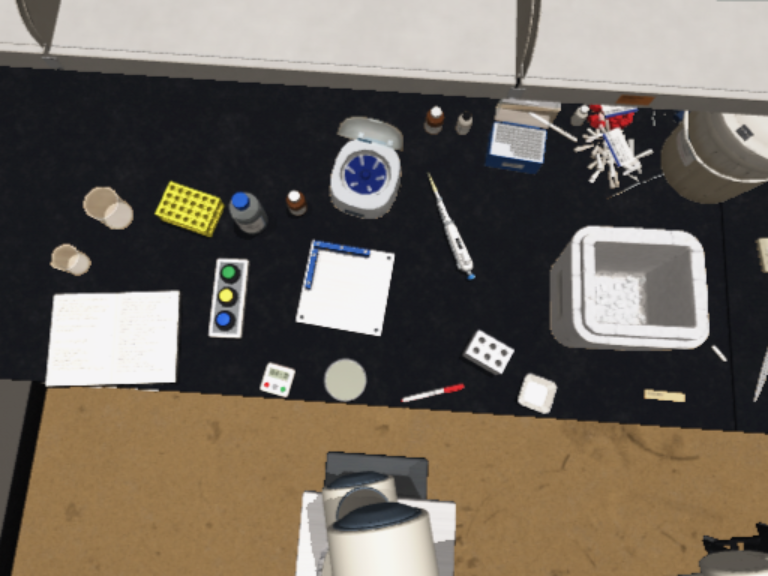

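View pics/side1.png

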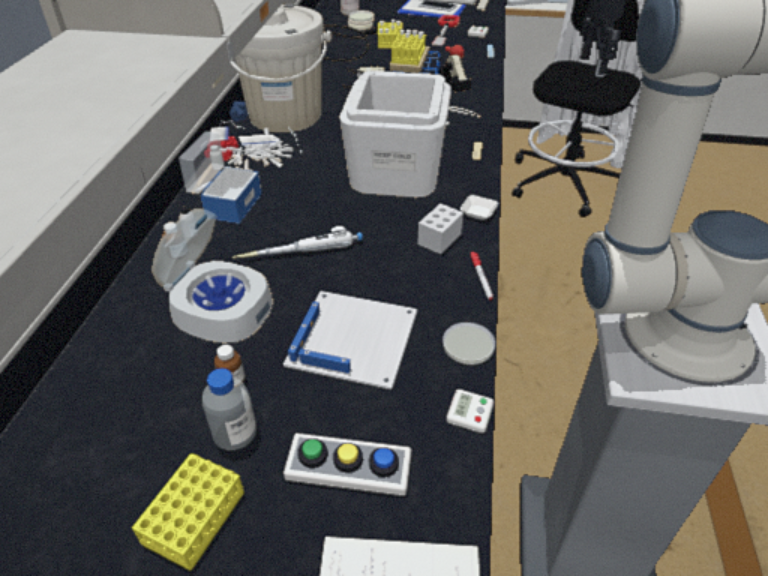

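Top view (1.5x): keys at (225,320) blue, (226,296) yellow and (229,271) green. The deck spans about 300–393 × 240–333 with its stops at upper left, and the block is at (489,352). The side view shows the same layout.

```bash
cat >> h.py <<'E'
HS={"blue":((95,120,70),(125,255,255)),"yellow":((22,120,100),(35,255,255)),"green":((50,100,50),(85,255,255))}
def blobs(c,col,box):
    hsv=cv2.cvtColor(np.ascontiguousarray(c["img"]),cv2.COLOR_RGB2HSV); m=cv2.inRange(hsv,*[np.array(x) for x in HS[col]])
    k=np.zeros_like(m); x0,y0,x1,y1=[int(b) for b in box]; k[y0:y1,x0:x1]=m[y0:y1,x0:x1]; return k
def tri(c1,p1,c2,p2):
    o1,d1=ray(c1,*p1);o2,d2=ray(c2,*p2); A=np.stack([d1,-d2],1); t=np.linalg.lstsq(A,o2-o1,rcond=None)[0]
    a,b=o1+d1*t[0],o2+d2*t[1]; return (a+b)/2,np.linalg.norm(a-b)
E
python3 - <<'E'
from h import *
t,s=cam("top"),cam("side")
bt=np.array([205,255,250,340])/1.5; bs=np.array([285,430,412,495])/1.5
for k in HS:
    P=[]
    for c,b in((t,bt),(s,bs)):
        v,u=np.nonzero(blobs(c,k,b)); P.append((u.mean(),v.mean()))
    print(k,len(u),tri(t,P[0],s,P[1]),"on z=44:",onplane(t,*P[0],44.),onplane(s,*P[1],44.))
# block: depth points, top surface
for c,b in((t,(455,320,525,385)),(s,(410,195,470,260))):
    b=[int(x/1.5) for x in b]; X=cloud(c)[b[1]:b[3],b[0]:b[2]].reshape(-1,3); X=X[(X[:,2]>48)&(X[:,2]<65)]
    print("block",len(X),cv2.minAreaRect(X[:,:2].astype(np.float32)),np.median(X[:,2]))
# stops and plate
for c,b in((t,(285,230,400,340)),(s,(280,285,420,385))):
    b=[int(x/1.5) for x in b]; X=cloud(c); m=blobs(c,"blue",b)>0
    Y=X[m]; Y=Y[Y[:,2]>30]; print("stops",len(Y),np.median(Y[:,2]),Y.min(0),Y.max(0))
    Z=X[b[1]:b[3],b[0]:b[2]].reshape(-1,3);g=c["img"][b[1]:b[3],b[0]:b[2]].reshape(-1,3).min(1)>150;Z=Z[g];Z=Z[np.abs(Z[:,2]-10)<8]
    print("plate",cv2.minAreaRect(Z[:,:2].astype(np.float32)),np.median(Z[:,2]))
E
```

```text
blue 154 (array([494.15305056, 359.42844565,  38.9478666 ]), np.float64(2.9988342497233664)) on z=44: [494.94912823 357.96732966  44.        ] [492.16012875 362.753833    44.        ]
yellow 124 (array([546.29534601, 359.92076132,  39.39619199]), np.float64(3.2146416112844216)) on z=44: [547.07113765 358.64851286  44.        ] [543.90660625 362.98884802  44.        ]
green 148 (array([598.42090928, 360.92710196,  38.09902669]), np.float64(2.607091810137375)) on z=44: [598.3979078  359.32502639  44.        ] [595.70415122 364.74956024  44.        ]
block 407 ((464.108642578125, -211.4730224609375), (84.83514404296875, 56.922119140625), 63.03789520263672) 56.386875702309226
block 340 ((463.2146911621094, -208.90066528320312), (88.09260559082031, 60.55966567993164), 63.04415512084961) 55.29667044896365
stops 194 36.05223476688923 [578.20915999  59.84308129  30.60075455] [684.08283012 189.76368577  42.58169989]
plate ((589.960205078125, 105.2333755493164), (191.39459228515625, 189.62120056152344), 84.18476867675781) 10.432177835504262
stops 290 35.54325968084407 [418.86948428  59.25116445  30.11517699] [683.06729208 832.45006292 801.17564107]
plate ((587.9776000976562, 106.46123504638672), (192.8840789794922, 189.47877502441406), 84.4423599243164) 10.235027954735301
```

Call:
step_arm(targets=[0,0,0,0.574,-0.808,0,0,0,0,0,0.574,-0.808,0,0,0,0,0,0.574,-0.808,0,0,0,0,0,0.574,-0.808,0,0,0,0,0,0.574,-0.808,0,0])

```text
clock: 0.7
tcp_pos: [234.2, -385.1, 203.5]
tool_rot: [0.0, 0.99, 0.143, 0.001]
force: [0.3, -1.1, 0.9]
width: 0.14
finger_force: 0.0
```

Call:
step_arm(targets=[0,0,0,0.574,-0.808,0,0,0,0,0,0.574,-0.808,0,0,0,0,0,0.574,-0.808,0,0,0,0,0,0.574,-0.808,0,0,0,0,0,0.574,-0.808,0,0])

```text
clock: 1.2
tcp_pos: [299.5, -197.7, 203.4]
tool_rot: [0.0, 0.989, 0.145, 0.001]
force: [0.6, -0.2, 0.1]
width: 0.001
finger_force: 0.0
```

Call:
step_arm(targets=[0,0,0,0.574,-0.808,0,0,0,0,0,0.574,-0.808,0,0,0,0,0,0.574,-0.808,0,0,0,0,0,0.574,-0.808,0,0,0,0,0,0.574,-0.808,0,0])

```text
clock: 1.7
tcp_pos: [363.9, -10.0, 202.4]
tool_rot: [-0.001, 0.989, 0.146, 0.0]
force: [-0.4, -0.1, -0.3]
width: 0.002
finger_force: 0.0
```

Call:
step_arm(targets=[0,0,0,0.574,-0.808,0,0,0,0,0,0.574,-0.808,0,0,0,0,0,0.574,-0.808,0,0,0,0,0,0.574,-0.808,0,0,0,0,0,0.574,-0.808,0,0])

```text
clock: 2.2
tcp_pos: [429.2, 175.4, 200.6]
tool_rot: [-0.0, 0.99, 0.143, -0.002]
force: [-0.3, -0.6, -0.8]
width: 0.002
finger_force: 0.0
```

Call:
step_arm(targets=[0,0,0,0.574,-0.808,0,0,0,0,0,0.574,-0.808,0,0,0,0,0,0.574,-0.808,0,0,0,0,0,0.574,-0.808,0,0,0,0,0,0.574,-0.808,0,0,0,0,0,0.574,-0.808,0,0])

```text
clock: 2.8
tcp_pos: [494.3, 358.5, 200.8]
tool_rot: [0.001, 0.99, 0.141, -0.001]
force: [-0.6, -0.2, 0.1]
width: 0.002
finger_force: 0.0
```

```bash
cat >> h.py <<'E'
def psi(s=None):
    q=(s or r.get_state())["tool_rot"]; x=R.from_quat([q[1],q[2],q[3],q[0]]).as_matrix()[:,0]; return np.arctan2(x[1],x[0])
def plan(target,yaw=None):
    s=r.get_state(); q=s["tool_rot"]; M=R.from_quat([q[1],q[2],q[3],q[0]]).as_matrix()
    d=M.T@(np.array(target)-s["tcp_pos"]); a=0 if yaw is None else -(yaw-psi(s))
    print("plan",target,"turn z",round(a/np.pi,4),"shift",(d/200).round(4))
E
python3 - <<'E'
from h import *
c=cam("wrist"); save(c,"w1.png"); X=cloud(c)
print(r.get_state()["tcp_pos"],psi())
for k in HS:
    m=blobs(c,k,(0,0,512,384)); n,l,st,ce=cv2.connectedComponentsWithStats(m)
    for i in range(1,n):
        if st[i,4]>150: Y=X[l==i]; print(k,st[i],onplane(c,*ce[i],44.).round(1),np.median(Y,0).round(1))
for k in((493.5,360,100),(545.5,360.5,60),(597,361.5,60)): plan(k)
E
```

```text
[494.20827371 357.97837699 202.17865035] 0.28116999916031793
blue [463  51  49  35 651] [671.5 159.8  44. ] [673.6 154.1  36.5]
blue [416  70  52  80 785] [621.6 189.3  44. ] [623.  185.   36.6]
blue [243 166  25  25 470] [493.3 359.9  44. ] [493.3 360.   44.3]
yellow [255 121  25  26 526] [544.7 361.   44. ] [544.7 361.1  44.4]
green [268  71  26  29 590] [596.4 361.9  44. ] [596.4 362.   44.3]
plan (493.5, 360, 100) turn z 0.0 shift [-1.000e-04 -1.140e-02  5.109e-01]
plan (545.5, 360.5, 60) turn z 0.0 shift [0.2506 0.0581 0.7107]
plan (597, 361.5, 60) turn z 0.0 shift [0.4994 0.1248 0.7105]
```

View pics/w1.png

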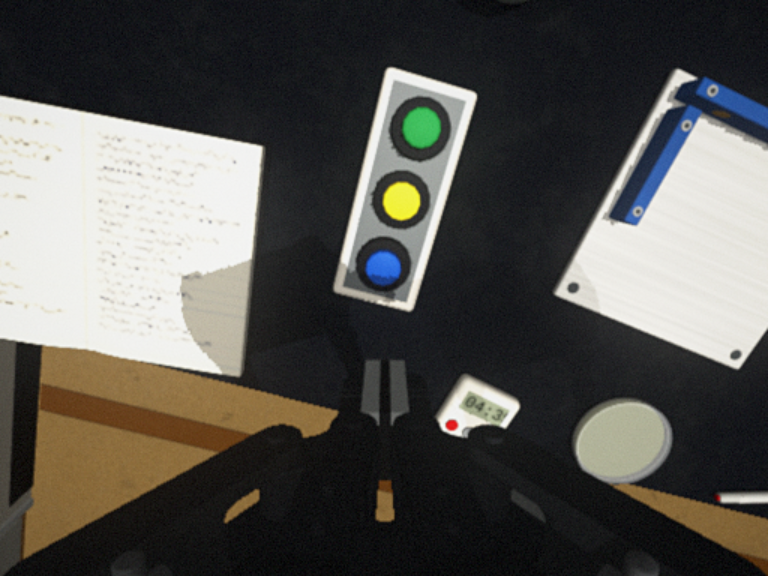

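The wrist view confirms the key positions: blue (384,268), yellow (402,200) and green (421,127). All the tops are at z≈44.

Call:
step_arm(targets=[0,0,0,0,-0.01,0.25,0,0,0,0,0,-0.01,0.5,0,0,0,0,0,-0.01,0.68,0,0,0,0,0,-0.01,0.73,0,0,0,0,0,-0.01,0.76,0,0,0,0,0,-0.01,0.78,0,0,0,0,0,-0.01,0.8,0,0,0,0,0,-0.01,0.815,0,0,0,0,0,-0.01,0.822,0,0,0,0,0,-0.01,0.822,0])

```text
clock: 3.85
tcp_pos: [492.7, 362.0, 38.6]
tool_rot: [-0.0, 0.99, 0.141, 0.0]
force: [-0.6, 0.3, 0.4]
width: -0.002
finger_force: 0.0
```

Run:
```python
from h import *
c=cam("wrist"); save(c,"w2.png"); s=r.get_state(); print(s["tcp_pos"],s["force"],s["torque"])
c=cam("side"); cv2.imwrite("pics/s2.png",cv2.resize(c["img"][250:350,160:320,::-1],None,fx=4,fy=4))
```

```text
[492.67498106 361.99698886  38.54871508] [ 0.34844457 -0.34373726  0.18745246] [-0.01734638  0.02880685  0.04177057]
```

View pics/s2.png

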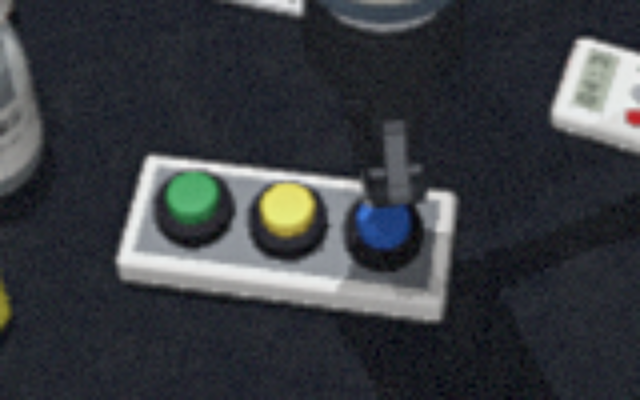

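Run:
```python
from h import *
c=cam("side"); X=cloud(c)
np.set_printoptions(suppress=True,precision=0)
for v in range(276,316,2): print(v,[tuple(X[v,u].round().astype(int)) for u in (252,255,257,259,261,264)])
```

```text
276 [(np.int64(493), np.int64(400), np.int64(196)), (np.int64(488), np.int64(399), np.int64(197)), (np.int64(484), np.int64(399), np.int64(198)), (np.int64(480), np.int64(398), np.int64(197)), (np.int64(477), np.int64(396), np.int64(194)), (np.int64(474), np.int64(376), np.int64(168))]
278 [(np.int64(493), np.int64(398), np.int64(187)), (np.int64(488), np.int64(398), np.int64(189)), (np.int64(419), np.int64(832), np.int64(801)), (np.int64(480), np.int64(398), np.int64(190)), (np.int64(477), np.int64(396), np.int64(189)), (np.int64(474), np.int64(374), np.int64(159))]
280 [(np.int64(493), np.int64(398), np.int64(182)), (np.int64(487), np.int64(399), np.int64(185)), (np.int64(484), np.int64(399), np.int64(184)), (np.int64(481), np.int64(395), np.int64(180)), (np.int64(477), np.int64(399), np.int64(186)), (np.int64(474), np.int64(374), np.int64(153))]
282 [(np.int64(493), np.int64(401), np.int64(179)), (np.int64(487), np.int64(402), np.int64(182)), (np.int64(484), np.int64(400), np.int64(180)), (np.int64(481), np.int64(396), np.int64(176)), (np.int64(476), np.int64(400), np.int64(182)),
[... 3893 characters left out ...]
 (np.int64(484), np.int64(369), np.int64(36)), (np.int64(480), np.int64(365), np.int64(32)), (np.int64(473), np.int64(366), np.int64(35))]
312 [(np.int64(498), np.int64(373), np.int64(32)), (np.int64(491), np.int64(376), np.int64(38)), (np.int64(487), np.int64(373), np.int64(35)), (np.int64(483), np.int64(373), np.int64(35)), (np.int64(479), np.int64(372), np.int64(36)), (np.int64(473), np.int64(367), np.int64(29))]
314 [(np.int64(497), np.int64(378), np.int64(33)), (np.int64(491), np.int64(379), np.int64(36)), (np.int64(487), np.int64(377), np.int64(34)), (np.int64(483), np.int64(376), np.int64(33)), (np.int64(479), np.int64(374), np.int64(30)), (np.int64(473), np.int64(369), np.int64(24))]
```

View pics/w2.png

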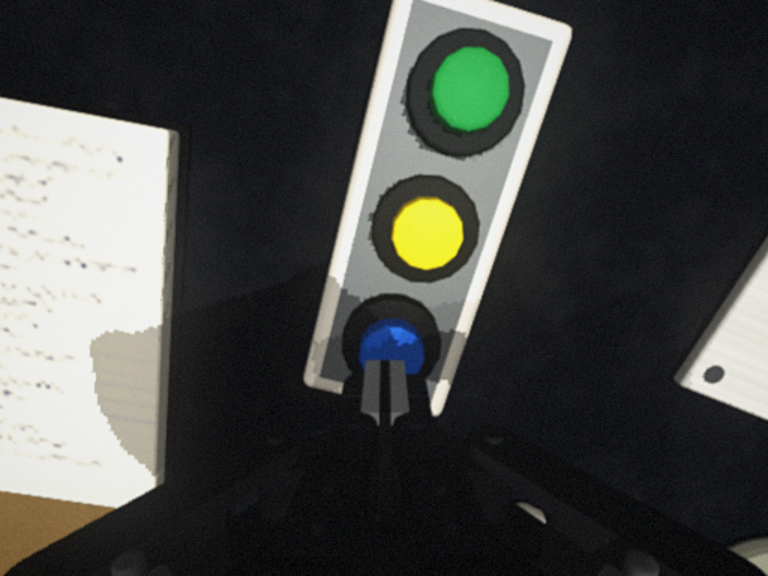

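Run:
```python
from h import *
np.set_printoptions(suppress=True,precision=1)
c=cam("wrist"); X=cloud(c); s=r.get_state(); print(s["tcp_pos"],s["joint_pos"])
raw=capture("wrist"); T=np.array(raw["T_tool_cam"]); print(T)
def proj(p):
    q=np.linalg.inv(T)@np.r_[p,1]; return q[:2]/q[2]*c["f"]+[c["cx"],c["cy"]],q[2]
print("tcp pix",proj([0,0,0]),proj([0,0,-19]),proj([0,0,-60]))
for k in HS:
    m=blobs(c,k,(0,0,512,384)); n,l,st,ce=cv2.connectedComponentsWithStats(m)
    for i in range(1,n):
        if st[i,4]>150: print(k,st[i],np.median(X[l==i],0))
for v in range(235,275,5): print(v,[X[v,u] for u in (248,262)],c["z"][v,[248,257,262]])
t=cam("top");Xt=cloud(t);Y=Xt[190:225,135:170].reshape(-1,3);print(np.unique((Y[:,2]//10),return_counts=True))
```

```text
[492.7 362.   38.5] [ 0.6  0.2  1.5 -0.   1.5  1.9]
[[  -0.    -1.    -0.3   74.7]
 [   1.    -0.    -0.    -0.8]
 [  -0.    -0.3    1.  -171.9]
 [   0.     0.     0.     1. ]]
tcp pix (array([257.5, 232.6]), np.float64(186.31776150469355)) (array([257.6, 245.9]), np.float64(168.16243384828633)) (array([258. , 287.3]), np.float64(128.98514785288123))
blue [ 239  212   44   37 1099] [497.9 361.2  44.4]
yellow [ 261  131   48   49 1859] [545.2 361.4  44.5]
green [ 286   31   54   58 2451] [596.  362.6  44.4]
235 [array([492.2, 367.9,  44.9]), array([494.2, 359.5,  44.1])] [179.9 180.  180.8]
240 [array([502.1, 369.9,  73.9]), array([503.4, 362.8,  72.2])] [149.2 150.2 151. ]
245 [array([501.7, 369.6,  78.7]), array([504.2, 363.2,  79.9])] [144.7 144.7 143.5]
250 [array([501.4, 369.4,  83.3]), array([503.6, 363.1,  84.1])] [140.5 139.5 139.6]
255 [array([502.6, 369.6,  90.8]), array([504.1, 363.4,  90.1])] [133.  134.4 133.7]
260 [array([502. , 369.3,  94.2]), array([503.2, 363.1,  93. ])] [129.9 130.5 131.2]
265 [array([501.9, 369.2,  98.4]), array([503.2, 363.3,  97.6])] [125.9 127.2 126.8]
270 [array([502.4, 369.2, 103.2]), array([504.1, 363.6, 103.3])] [121.2 121.9 121. ]
(array([ -1.,   0.,   1.,   2.,   3.,   4.,   8.,   9.,  10.,  11.,  12.,
        13.,  14.,  15.,  16.,  17.,  18.,  19.,  20.,  21.,  22.,  23.,
        24.,  25.,  26.,  27.,  40.,  41.,  42.,  43., 120.]), array([141, 152,  88, 183,  68,  68,   2,   1,   1,   6,  12,   8,   5,
        37,  33,  18,  10,  10,  15,  15,  12,  15,   2,   3,   3,   1,
         5, 177, 128,   3,   3]))
```

The tips visibly end near z≈73, at about (385,362) in the view, while the TCP reads 38. The key is untouched and still at 44.4. The fingers therefore end about 30 mm short of the reported TCP, so I'll descend slowly and watch the force.

Call:
step_arm(targets=[0,0,0,0,0.01,0.025,0,0,0,0,0,0.01,0.05,0,0,0,0,0,0.01,0.075,0,0,0,0,0,0.01,0.1,0,0,0,0,0,0.01,0.1,0])

```text
clock: 4.65
tcp_pos: [492.5, 359.5, 16.8]
tool_rot: [0.0, 0.99, 0.141, -0.001]
force: [0.3, -0.0, -0.3]
width: -0.002
finger_force: 0.0
```

Run:
```python
from h import *
np.set_printoptions(suppress=True,precision=1)
c=cam("wrist"); X=cloud(c); s=r.get_state(); print(s["tcp_pos"],s["force"])
for v in range(225,255,4): print(v,[X[v,u] for u in (248,262)])
m=blobs(c,"blue",(200,150,320,384))>0; print(np.median(X[m],0))
```

```text
[492.8 359.6  17.5] [0.2 0.7 0.2]
225 [array([503.3, 368.2,  35.4]), array([506.7, 361.1,  38.7])]
229 [array([503.3, 368.1,  41.2]), array([506.2, 361. ,  43.1])]
233 [array([502.3, 367.7,  44.2]), array([504.6, 360.6,  44.6])]
237 [array([500.3, 367.1,  44.6]), array([502.6, 360. ,  45.1])]
241 [array([501.9, 367.4,  53. ]), array([503.6, 360.4,  52.4])]
245 [array([501.5, 367.1,  56.7]), array([503.6, 360.5,  57. ])]
249 [array([501.2, 367. ,  60.4]), array([503.5, 360.6,  61.2])]
253 [array([501.7, 367. ,  65.4]), array([503.9, 360.8,  66.2])]
[502.4 362.9  43.8]
```

Call:
step_arm(targets=[0,0,0,0,0,0.02,0,0,0,0,0,0,0.035,0,0,0,0,0,0,0.045,0,0,0,0,0,0,0.05,0,0,0,0,0,0,0.05,0])

```text
clock: 5.2
tcp_pos: [493.6, 360.2, 9.5]
tool_rot: [-0.0, 0.99, 0.141, 0.001]
force: [-1.3, -1.3, 6.3]
width: -0.003
finger_force: 2.9
```

Call:
step_arm(targets=[0,0,0,0,0,0.01,0,0,0,0,0,0,0.01,0])

```text
clock: 5.4
tcp_pos: [493.7, 360.3, 9.3]
tool_rot: [-0.0, 0.99, 0.141, 0.001]
force: [-5.4, -2.6, 12.9]
width: 0.003
finger_force: 7.0
```

Run:
```python
from h import *
np.set_printoptions(suppress=True,precision=1)
c=cam("wrist"); X=cloud(c); s=r.get_state(); print(s["tcp_pos"],s["force"])
m=blobs(c,"blue",(200,150,320,384))>0; print(np.median(X[m],0), np.percentile(X[m][:,2],[50,75,90]))
```

```text
[493.7 360.3   9.3] [-4.3 -3.4 12.6]
[502.8 362.3  38. ] [38.  38.5 39.1]
```

Call:
step_arm(targets=[0,0,0,0,0,-0.08,0,0,0,0,0,0,-0.15,0,0,0,0,0.125,0.034,-0.15,0,0,0,0,0.249,0.067,-0.15,0,0,0,0,0.249,0.067,-0.15,0,0,0,0,0.249,0.067,-0.09,0,0,0,0,0.249,0.067,-0.06,0,0,0,0,0.249,0.067,-0.04,0,0,0,0,0.249,0.067,-0.025,0,0,0,0,0.249,0.067,-0.01,0,0,0,0,0.249,0.067,0,0,0,0,0,0.249,0.067,0,0])

```text
clock: 6.65
tcp_pos: [544.3, 361.2, 9.3]
tool_rot: [-0.0, 0.99, 0.141, 0.0]
force: [-7.1, -5.3, 13.8]
width: 0.002
finger_force: 7.2
```

Run:
```python
from h import *
np.set_printoptions(suppress=True,precision=1)
c=cam("wrist"); X=cloud(c); s=r.get_state(); print(s["tcp_pos"],s["force"])
m=blobs(c,"yellow",(200,150,320,384))>0; print(np.median(X[m],0), np.percentile(X[m][:,2],[50,75,90]))
c=cam("top"); X=cloud(c); m=blobs(c,"blue",(130,200,170,230))>0; print(np.median(X[m],0))
```

```text
[544.3 361.1   9.3] [-7.2 -3.9 13.2]
[553.9 363.2  38. ] [38.  38.6 39.1]
[491.8 364.3  43.8]
```

Yellow is fully down and blue is back up. Green is next.

Call:
step_arm(targets=[0,0,0,0,0,-0.08,0,0,0,0,0,0,-0.15,0,0,0,0,0.125,0.034,-0.15,0,0,0,0,0.249,0.067,-0.15,0,0,0,0,0.249,0.067,-0.15,0,0,0,0,0.249,0.067,-0.09,0,0,0,0,0.249,0.067,-0.06,0,0,0,0,0.249,0.067,-0.04,0,0,0,0,0.249,0.067,-0.025,0,0,0,0,0.249,0.067,-0.01,0,0,0,0,0.249,0.067,0,0,0,0,0,0.249,0.067,0,0])

```text
clock: 7.95
tcp_pos: [595.9, 362.3, 9.4]
tool_rot: [-0.0, 0.99, 0.141, 0.0]
force: [-7.5, -4.7, 13.3]
width: 0.001
finger_force: 6.6
```

Run:
```python
from h import *
np.set_printoptions(suppress=True,precision=1)
c=cam("wrist"); X=cloud(c); s=r.get_state(); print(s["tcp_pos"],s["force"])
m=blobs(c,"green",(200,150,320,384))>0; print(np.median(X[m],0), np.percentile(X[m][:,2],[50,75,90]))
```

```text
[595.9 362.3   9.4] [-7.6 -3.2 12.1]
[605.7 364.2  38.1] [38.1 38.8 39.2]
```

Call:
step_arm(targets=[0,0,0,0,0,-0.1,0,0,0,0,0,0,-0.35,40,0,0,0,0,0,-0.6,85,0,0,0,0,0,-0.85,85,0,0,0,0,0,-1,85,0,0,0,0,0,-1,85])

```text
clock: 8.6
tcp_pos: [598.0, 363.0, 214.4]
tool_rot: [-0.002, 0.99, 0.141, 0.006]
force: [0.7, 0.9, 0.6]
width: 0.849
finger_force: 0.0
```

Call:
step_arm(targets=[0,0,-0.379,-0.22,0.98,0,85,0,0,-0.379,-0.22,0.98,0,85,0,0,-0.379,-0.22,0.98,0,85,0,0,-0.379,-0.22,0.98,0,85,0,0,-0.379,-0.22,0.98,0,85,0,0,-0.379,-0.22,0.98,0,85,0,0,-0.379,-0.22,0.98,0,85,0,0,-0.379,-0.22,0.98,0,85,0,0,-0.379,-0.22,0.98,0,85,0,0,-0.379,-0.22,0.98,0,85,0,0,-0.379,-0.22,0.98,0,85])

```text
clock: 9.7
tcp_pos: [608.6, 161.5, 205.8]
tool_rot: [-0.0, 0.742, 0.671, -0.0]
force: [-0.5, 0.2, -0.0]
width: 0.996
finger_force: 0.0
```

Run:
```python
from h import *
c=cam("wrist"); save(c,"w3.png"); s=r.get_state(); print(s["tcp_pos"],psi(),s["width"])
X=cloud(c); m=blobs(c,"blue",(0,0,512,384))>0
Y=X[m&(X[...,2]>32)&(X[...,2]<40)]; print(len(Y),np.median(Y[:,2]),Y.min(0),Y.max(0))
np.save("stop.npy",Y)
g=(c["img"].min(2)>130)&(np.abs(X[...,2]-10)<6)&(abs(X[...,0]-589)<130)&(abs(X[...,1]-105)<130); Z=X[g]; print(len(Z),np.median(Z[:,2]),cv2.minAreaRect(Z[:,:2].astype(np.float32)))
```

```text
[608.65622443 161.55435591 205.98059879] 1.4712624937585435 0.9941578658395833
1475 36.47417933806554 [476.52905367  59.01273244  32.00665713] [681.98443466 357.65921401  39.6835333 ]
16707 10.612078957489814 ((588.065185546875, 106.45182800292969), (189.22412109375, 189.8926544189453), 84.0954818725586)
```

View pics/w3.png

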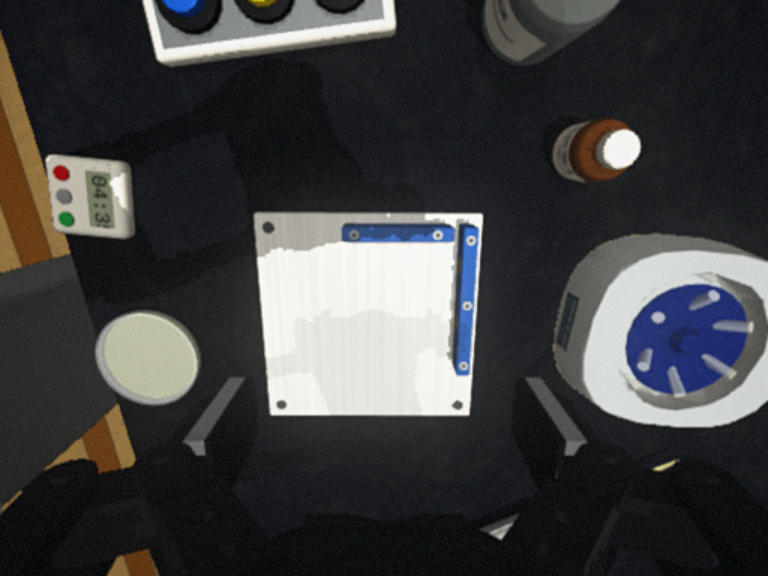

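Run:
```python
from h import *
np.set_printoptions(suppress=True,precision=1)
c=cam("wrist"); X=cloud(c)
m=blobs(c,"blue",(200,130,340,270)); m=cv2.morphologyEx(m,cv2.MORPH_CLOSE,np.ones((5,5),np.uint8))>0
a=np.radians(84.1-90); C=np.array([588.1,106.5]); Rm=np.array([[np.cos(a),np.sin(a)],[-np.sin(a),np.cos(a)]])
k=m&(X[...,2]>33.5)
v,u=np.nonzero(k); P=(onplane(c,u,v,36.)[:,:2]-C)@Rm.T
print(P.min(0),P.max(0))
far=P[P[:,1]<62]; left=P[P[:,0]<60]
for n,Q,i in(("far",far,0),("left",left,1)):
    j=1-i; b=np.round(Q[:,j]/3); lo=[];hi=[];t=[]
    for x in np.unique(b):
        q=Q[b==x][:,i]; t.append(x*3); lo.append(q.min()); hi.append(q.max())
    t=np.array(t)[2:-2]; lo=np.array(lo)[2:-2];hi=np.array(hi)[2:-2]
    print(n,"inner",np.median(lo),"slope",np.polyfit(t,lo,1),"outer",np.median(hi),np.polyfit(t,hi,1),"extent",Q[:,j].min(),Q[:,j].max())
```

```text
[-19.2 -38.7] [85.8 86.8]
far inner 75.17352517020959 slope [ 0.  75.2] outer 85.25480393746099 [ 0.  85.1] extent -38.680658042641646 60.83538619058494
left inner 76.16085898823698 slope [-0.  76.4] outer 86.63661486543465 [ 0.  86.6] extent -19.16299619859465 59.99237614760957
```

Call:
step_arm(targets=[0,0,0.06,-0.96,-0.27,0,85,0,0,0.06,-0.96,-0.27,0,85,0,0,0.06,-0.96,-0.27,0,85,0,0,0.06,-0.96,-0.27,0,85,0,0,0.06,-0.96,-0.27,0,85])

```text
clock: 10.3
tcp_pos: [534.8, -29.4, 207.0]
tool_rot: [0.001, 0.803, 0.596, -0.0]
force: [-0.2, 0.0, 0.4]
width: 0.999
finger_force: 0.0
```

Call:
step_arm(targets=[0,0,0.058,-0.92,-0.45,0,85,0,0,0.058,-0.92,-0.45,0,85,0,0,0.058,-0.92,-0.45,0,85,0,0,0.058,-0.92,-0.45,0,85,0,0,0.058,-0.92,-0.45,0,85,0,0,0.058,-0.92,-0.45,0,85,0,0,0.058,-0.92,-0.45,0,85])

```text
clock: 11.0
tcp_pos: [398.8, -174.9, 206.4]
tool_rot: [-0.0, 0.852, 0.524, 0.0]
force: [-0.1, -0.0, 0.1]
width: 0.993
finger_force: 0.0
```

Run:
```python
from h import *
c=cam("wrist"); save(c,"w4.png"); s=r.get_state(); print(s["tcp_pos"],psi(),s["width"])
X=cloud(c); k=(X[...,2]>50)&(X[...,2]<61)&(abs(X[...,0]-464)<80)&(abs(X[...,1]+210)<80)
P=X[k]; q=cv2.minAreaRect(P[:,:2].astype(np.float32)); print(len(P),np.median(P[:,2]),q)
plan((q[0][0],q[0][1],100),np.radians(q[2]))
# finger tips in tool frame
T=X.reshape(-1,3)-s["tcp_pos"]; qq=s["tool_rot"]; M=R.from_quat([qq[1],qq[2],qq[3],qq[0]]).as_matrix(); T=T@M
for sg in(1,-1):
    f=T[(T[:,2]<30)&(T[:,2]>-110)&(T[:,1]*sg>30)&(abs(T[:,1])<75)&(abs(T[:,0])<20)]; print(sg,len(f),np.percentile(f,[0,2,50,98,100],axis=0).round(1).tolist() if len(f) else 0)
```

```text
[ 398.93815755 -174.55157674  206.22511913] 1.1041084799815422 0.995805736272721
3085 56.52100405799871 ((462.4453430175781, -208.67300415039062), (84.27901458740234, 56.734130859375), 63.29037094116211)
plan (462.4453430175781, -208.67300415039062, 100) turn z -0.0002 shift [-0.0098  0.3604  0.5311]
1 10543 [[-13.0, 30.0, -110.0], [-8.6, 32.2, -109.2], [9.6, 53.5, -95.4], [17.2, 70.7, -49.0], [18.3, 74.5, -42.2]]
-1 10719 [[-12.9, -75.0, -110.0], [-8.4, -72.3, -109.4], [10.2, -54.9, -95.5], [17.3, -32.4, -49.1], [18.9, -30.0, -41.8]]
```

View pics/w4.png

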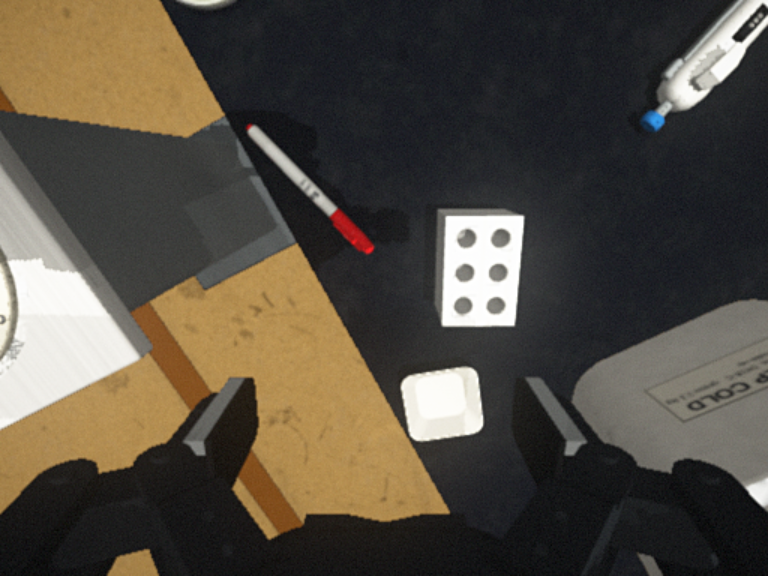

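Run:
```python
from h import *
c=cam("wrist");t=cam("top");s=cam("side")
b=np.array([462.4,-208.7]); a=1.1046; ex=np.array([np.cos(a),np.sin(a)]); ey=np.array([np.sin(a),-np.cos(a)])
for n,q in(("w",c),("t",t),("s",s)):
    X=cloud(q).reshape(-1,3); X=X[(X[:,2]>30)&(X[:,2]<330)&(X[:,1]<-230)&(X[:,0]>350)]
    D=np.c_[(X[:,:2]-b)@ex,(X[:,:2]-b)@ey,X[:,2]]
    D=D[(np.abs(D[:,0])<70)&(D[:,1]>35)]
    if len(D): i=D[:,1].argsort()[:400:40]; print(n,D[i].round().tolist())
```

```text
w [[-70.0, 142.0, 127.0], [-68.0, 146.0, 128.0], [-70.0, 148.0, 148.0], [-69.0, 148.0, 150.0], [-68.0, 149.0, 123.0], [-67.0, 150.0, 119.0], [-67.0, 151.0, 121.0], [-69.0, 151.0, 131.0], [-69.0, 152.0, 145.0], [-67.0, 153.0, 144.0]]
t [[-68.0, 149.0, 187.0], [-62.0, 162.0, 178.0], [-62.0, 170.0, 185.0], [-58.0, 176.0, 99.0], [-56.0, 182.0, 142.0], [-62.0, 186.0, 34.0], [-57.0, 191.0, 185.0], [-54.0, 196.0, 188.0], [-45.0, 201.0, 101.0], [-43.0, 204.0, 147.0]]
s [[-66.0, 138.0, 180.0], [-66.0, 151.0, 99.0], [-67.0, 155.0, 82.0], [-64.0, 160.0, 184.0], [-58.0, 163.0, 172.0], [-58.0, 167.0, 174.0], [-69.0, 169.0, 64.0], [-68.0, 172.0, 64.0], [-59.0, 175.0, 189.0], [-52.0, 178.0, 119.0]]
```

Call:
step_arm(targets=[0,0,0,-0.01,0.25,0,85,0,0,0,-0.01,0.36,0,85,0,0,0,-0.01,0.36,0.2,85,0,0,0,-0.01,0.36,0.45,85,0,0,0,-0.01,0.36,0.65,85,0,0,0,-0.01,0.36,0.73,85,0,0,0,-0.01,0.36,0.73,85,0,0,0,-0.01,0.36,0.73,85])

```text
clock: 12.0
tcp_pos: [462.5, -210.0, 62.3]
tool_rot: [0.001, 0.852, 0.524, 0.001]
force: [-0.7, -0.7, 1.8]
width: 0.997
finger_force: 0.0
```

Run:
```python
from h import *
s=r.get_state(); print(s["tcp_pos"],psi()); plan((462.4,-208.7,0),1.1046)
c=cam("wrist"); X=cloud(c); k=(X[...,2]>52)&(X[...,2]<60)&(abs(X[...,0]-464)<60)&(abs(X[...,1]+210)<60)
print(cv2.minAreaRect(X[k][:,:2].astype(np.float32)),np.median(X[k][:,2]))
```

```text
[ 462.53159104 -209.96052486   62.29301826] 1.1034090474727636
plan (462.4, -208.7, 0) turn z -0.0004 shift [ 0.0053 -0.0042  0.3115]
((462.1753234863281, -208.664306640625), (84.5749282836914, 56.31632614135742), 63.27919006347656) 56.62061604213031
```

Call:
step_arm(targets=[0,0,0,0.005,-0.004,0.1,85,0,0,0,0.005,-0.004,0.2,85,0,0,0,0.005,-0.004,0.27,85,0,0,0,0.005,-0.004,0.305,85,0,0,0,0.005,-0.004,0.305,85])

```text
clock: 12.55
tcp_pos: [461.2, -208.6, -0.7]
tool_rot: [-0.0, 0.852, 0.524, -0.0]
force: [-0.5, -0.2, -0.1]
width: 0.992
finger_force: 0.0
```

Call:
step_arm(targets=[0,0,0,0,0,0,70,0,0,0,0,0,0,60,0,0,0,0,0,0,50,0,0,0,0,0,0,40,0,0,0,0,0,0,40,0,0,0,0,0,0,40,0,0,0,0,0,0,40])

```text
clock: 13.25
tcp_pos: [462.2, -209.1, 0.9]
tool_rot: [0.001, 0.852, 0.524, 0.001]
force: [1.3, -0.6, 5.4]
width: 0.644
finger_force: 67.2
```

Run:
```python
from h import *
s=r.get_state(); print(s["tcp_pos"],psi(),s["width"]*85,s["finger_force"])
c=cam("wrist"); save(c,"w5.png"); X=cloud(c); k=(X[...,2]>52)&(X[...,2]<60)&(abs(X[...,0]-464)<60)&(abs(X[...,1]+210)<60)
print(cv2.minAreaRect(X[k][:,:2].astype(np.float32)),np.median(X[k][:,2]))
T=X.reshape(-1,3)-s["tcp_pos"]; qq=s["tool_rot"]; M=R.from_quat([qq[1],qq[2],qq[3],qq[0]]).as_matrix(); T=T@M
f=T[(T[:,2]<0)&(T[:,2]>-60)&(abs(T[:,1])>30)&(abs(T[:,1])<55)&(abs(T[:,0])<20)]; print("tip",np.percentile(f[:,2],[50,90,98,99.5]))
```

```text
[ 462.15945521 -209.09103933    0.91364862] 1.1027106119992574 54.75823087835552 67.16939091682434
((462.3920593261719, -206.4154510498047), (80.71015930175781, 82.32508087158203), 62.997657775878906) 56.62345486453792
tip [-4.06871990e+01 -1.31620091e-01 -2.71169493e-02 -4.20051729e-03]
```

View pics/w5.png

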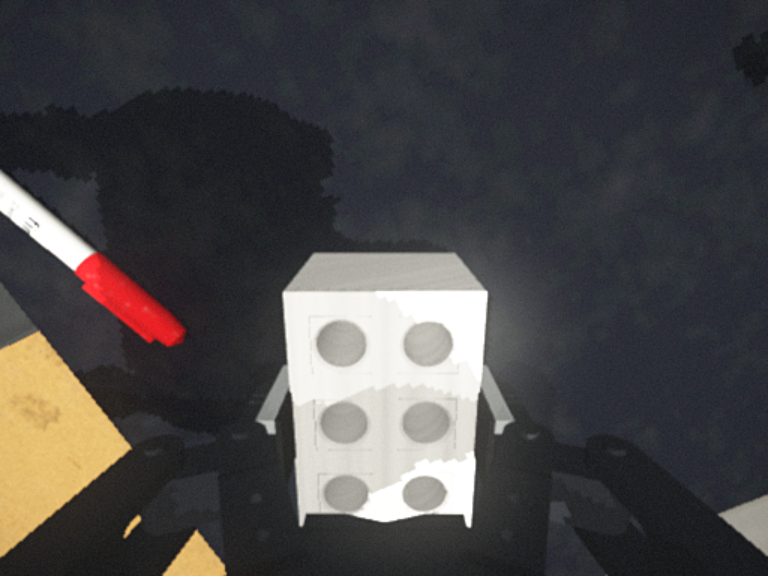

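Call:
step_arm(targets=[0,0,0,0,0,-0.05,40,0,0,0,0,0,-0.15,40,0,0,0,0,0,-0.3,40,0,0,0,0,0,-0.4,40,0,0,0,0,0,-0.4,40])

```text
clock: 13.8
tcp_pos: [462.5, -209.3, 82.6]
tool_rot: [0.002, 0.852, 0.524, 0.001]
force: [0.0, 0.7, -2.7]
width: 0.641
finger_force: 66.3
```

Call:
step_arm(targets=[0,0,0,0.1,0,0,40,0,0,0,0.25,0,0,40,0,0,0,0.45,-0.01,0,40,0,0,0,0.65,-0.018,0,40,0,0,0,0.82,-0.018,0,40,0,0,0,0.915,-0.018,0,40,0,0,0,0.915,-0.018,0,40])

```text
clock: 14.5
tcp_pos: [540.1, -40.9, 76.9]
tool_rot: [-0.002, 0.851, 0.525, -0.001]
force: [0.4, -0.1, -4.1]
width: 0.64
finger_force: 66.2
```

Call:
step_arm(targets=[0,0,-0.02,0.1,0,0,40,0,0,-0.04,0.25,0,0,40,0,0,-0.06,0.45,-0.01,0,40,0,0,-0.09,0.65,-0.018,0,40,0,0,-0.116,0.82,-0.018,0,40,0,0,-0.116,0.915,-0.018,0,40,0,0,-0.116,0.915,-0.018,0,40,0,0,-0.116,0.915,-0.018,0,40])

```text
clock: 15.3
tcp_pos: [619.0, 120.5, 77.5]
tool_rot: [-0.001, 0.743, 0.67, -0.002]
force: [-0.2, -0.5, -4.2]
width: 0.644
finger_force: 66.1
```

Run:
```python
from h import *
np.set_printoptions(suppress=True,precision=1)
s=r.get_state(); print(s["tcp_pos"],psi(),s["width"]*85,s["finger_force"],s["force"]); plan((621.3,121.2,30),1.468)
c=cam("wrist"); save(c,"w6.png"); X=cloud(c); zt=s["tcp_pos"][2]+56
k=(abs(X[...,2]-zt)<5)&(abs(X[...,0]-621)<60)&(abs(X[...,1]-121)<70); print(k.sum(),np.median(X[k][:,2]))
# block's leading (+y) edge
P=X[k]; b=np.round(P[:,0]/3); e=np.array([[x*3,P[b==x][:,1].max()] for x in np.unique(b)]); e=e[(abs(e[:,0]-s["tcp_pos"][0])<20)]; pf=np.polyfit(e[:,0],e[:,1],1); print("lead edge angle deg",np.degrees(np.arctan(pf[0])),e[:,1].round(1))
```

```text
[619.  120.5  77.5] 1.467136517197773 54.77548369596564 66.09334588050842 [-0.2 -0.5 -4.2]
plan (621.3, 121.2, 30) turn z -0.0003 shift [0.  0.  0.2]
16436 133.1133598153339
lead edge angle deg -5.706893002976406 [165.6 165.3 165.1 164.9 164.5 164.1 163.8 163.6 163.5 162.9 162.7 162.3
 162.1]
```

View pics/w6.png

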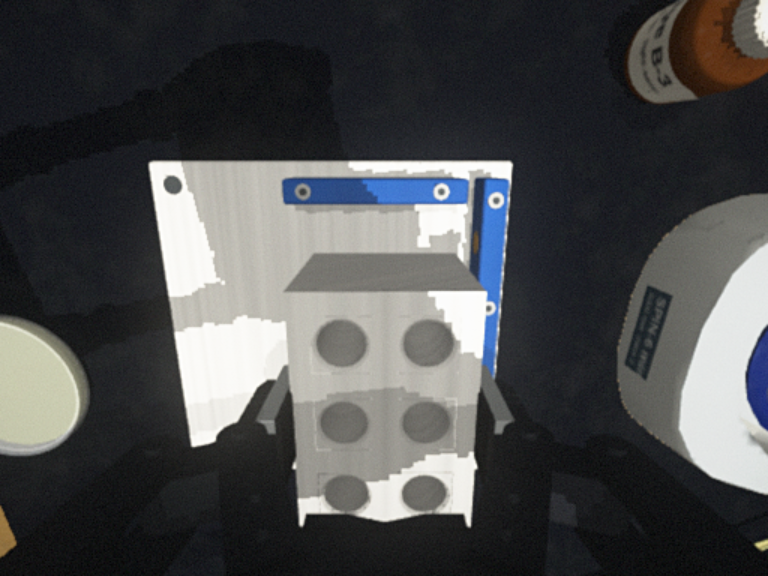

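Call:
step_arm(targets=[0,0,0,0,0,0.08,40,0,0,0,0,0,0.18,40,0,0,0,0,0,0.27,40,0,0,0,0,0,0.305,40,0,0,0,0,0,0.315,40,0,0,0,0,0,0.32,40,0,0,0,0,0,0.325,40,0,0,0,0,0,0.33,40,0,0,0,0,0,0.33,40])

```text
clock: 16.25
tcp_pos: [620.2, 121.4, 13.9]
tool_rot: [0.0, 0.743, 0.67, 0.0]
force: [-0.2, -0.2, -3.6]
width: 0.644
finger_force: 66.1
```

Call:
step_arm(targets=[0,0,0,0,0,0.005,40,0,0,0,0,0,0.01,40,0,0,0,0,0,0.015,40,0,0,0,0,0,0.015,40])

```text
clock: 16.65
tcp_pos: [620.0, 121.4, 11.0]
tool_rot: [0.0, 0.743, 0.67, 0.0]
force: [-1.6, 0.6, 1.0]
width: 0.646
finger_force: 66.4
```

Call:
step_arm(targets=[0,0,0,0.015,0.02,0.003,40,0,0,0,0.03,0.04,0.003,40,0,0,0,0.045,0.055,0.003,40,0,0,0,0.05,0.062,0.003,40,0,0,0,0.055,0.067,0.003,40,0,0,0,0.055,0.072,0.003,40,0,0,0,0.055,0.075,0.003,40,0,0,0,0.055,0.078,0.003,40,0,0,0,0.055,0.078,0.003,40])

```text
clock: 17.55
tcp_pos: [637.1, 131.1, 11.0]
tool_rot: [0.0, 0.743, 0.67, 0.001]
force: [-4.1, -0.6, 5.9]
width: 0.642
finger_force: 67.3
```

Call:
step_arm(targets=[0,0,0,0.005,0.005,0,40,0,0,0,0.01,0.01,0,40,0,0,0,0.013,0.013,0,40,0,0,0,0.013,0.013,0,40])

```text
clock: 17.95
tcp_pos: [638.7, 131.9, 11.0]
tool_rot: [0.0, 0.743, 0.669, -0.001]
force: [-10.4, -6.0, 9.4]
width: 0.642
finger_force: 67.8
```

```bash
cat > gap.py <<'E'
from h import *
np.set_printoptions(suppress=True,precision=1)
s=r.get_state(); print(s["tcp_pos"],psi(),s["force"],s["torque"])
c=cam("wrist"); save(c,"g%d.png"%(s["clock"]*100)); X=cloud(c)
a=np.radians(84.1-90); C=np.array([588.1,106.5]); Rm=np.array([[np.cos(a),np.sin(a)],[-np.sin(a),np.cos(a)]])
m=cv2.morphologyEx(blobs(c,"blue",(100,60,400,300)),cv2.MORPH_CLOSE,np.ones((7,7),np.uint8))>0
v,u=np.nonzero(m&(abs(X[...,2]-36)<3)); S=(onplane(c,u,v,36.)[:,:2]-C)@Rm.T
k=(abs(X[...,2]-66)<4); B=(X[k][:,:2]-C)@Rm.T; B=B[(abs(B[:,0]-46)<45)&(abs(B[:,1]-33)<60)]
L=S[(S[:,0]<55)&(S[:,0]>10)]; b=np.round(L[:,0]/3); print("left inner y",[round(L[b==x][:,1].min(),1) for x in np.unique(b)])
b=np.round(B[:,0]/5); print("block lead y",[(x*5,round(B[b==x][:,1].max(),1)) for x in np.unique(b)])
F=S[(S[:,1]<70)&(S[:,0]>65)]; b=np.round(F[:,1]/4); print("far inner x",[(x*4,round(F[b==x][:,0].min(),1)) for x in np.unique(b)])
D=B; b=np.round(D[:,1]/5); print("block far x",[(x*5,round(D[b==x][:,0].max(),1)) for x in np.unique(b)])
E
python3 gap.py; ls pics
```

```text
[638.7 131.9  11. ] 1.4664623658200904 [-10.4  -6.    9.4] [-0.9  1.5 -0.1]
left inner y [np.float64(75.4), np.float64(75.4), np.float64(75.4), np.float64(75.4), np.float64(75.4), np.float64(75.3), np.float64(75.3), np.float64(75.3), np.float64(75.3), np.float64(75.3), np.float64(75.3), np.float64(75.3), np.float64(75.3), np.float64(75.3), np.float64(75.3), np.float64(75.3)]
block lead y [(np.float64(5.0), np.float64(39.0)), (np.float64(10.0), np.float64(39.3)), (np.float64(15.0), np.float64(43.0)), (np.float64(20.0), np.float64(73.5)), (np.float64(25.0), np.float64(73.5)), (np.float64(30.0), np.float64(73.5)), (np.float64(35.0), np.float64(73.6)), (np.float64(40.0), np.float64(73.5)), (np.float64(45.0), np.float64(73.5)), (np.float64(50.0), np.float64(73.5)), (np.float64(55.0), np.float64(73.6)), (np.float64(60.0), np.float64(73.5)), (np.float64(65.0), np.float64(73.4)), (np.float64(70.0), np.float64(73.4)), (np.float64(75.0), np.float64(73.4)), (np.float64(80.0), np.float64(43.1)), (np.float64(85.0), np.float64(39.1)), (np.float64(90.0), np.float64(38.7))]
far inner x [(np.float64(
[... 442 characters left out ...]
float64(75.1)), (np.float64(-0.0), np.float64(75.1)), (np.float64(5.0), np.float64(74.9)), (np.float64(10.0), np.float64(75.2)), (np.float64(15.0), np.float64(75.4)), (np.float64(20.0), np.float64(75.1)), (np.float64(25.0), np.float64(75.0)), (np.float64(30.0), np.float64(74.9)), (np.float64(35.0), np.float64(86.6)), (np.float64(40.0), np.float64(88.3)), (np.float64(45.0), np.float64(80.9)), (np.float64(50.0), np.float64(75.1)), (np.float64(55.0), np.float64(75.1)), (np.float64(60.0), np.float64(75.2)), (np.float64(65.0), np.float64(75.4)), (np.float64(70.0), np.float64(75.4)), (np.float64(75.0), np.float64(75.3))]
g1795.png
s2.png
side1.png
top1.png
w1.png
w2.png
w3.png
w4.png
w5.png
w6.png
```

Call:
step_arm(targets=[0,0,0,0.005,0,-0.003,40,0,0,0,0.01,0,-0.004,40,0,0,0,0.014,0,-0.004,40,0,0,0,0.014,0,-0.004,40])

```text
clock: 18.4
tcp_pos: [638.9, 133.7, 11.1]
tool_rot: [0.0, 0.743, 0.669, -0.002]
force: [-9.5, -8.1, 7.0]
width: 0.648
finger_force: 67.3
```

Call:
step_arm(targets=[0,0,0,0.005,0.002,0,40,0,0,0,0.01,0.004,0,40,0,0,0,0.01,0.004,0,40])

```text
clock: 18.7
tcp_pos: [638.8, 133.6, 11.2]
tool_rot: [0.001, 0.743, 0.669, -0.004]
force: [-15.6, -13.6, 9.7]
width: 0.642
finger_force: 67.9
```

```bash
python3 gap.py
```

```text
[638.8 133.6  11.2] 1.4652905489026333 [-15.6 -13.6   9.7] [-2.1  2.1  0.1]
left inner y [np.float64(75.7), np.float64(75.7), np.float64(75.7), np.float64(75.7), np.float64(75.1), np.float64(75.1), np.float64(75.1), np.float64(75.6), np.float64(75.1), np.float64(75.6), np.float64(75.6), np.float64(75.1), np.float64(75.1), np.float64(75.6), np.float64(75.6), np.float64(75.6)]
block lead y [(np.float64(5.0), np.float64(40.7)), (np.float64(10.0), np.float64(41.3)), (np.float64(15.0), np.float64(45.1)), (np.float64(20.0), np.float64(75.5)), (np.float64(25.0), np.float64(75.4)), (np.float64(30.0), np.float64(75.5)), (np.float64(35.0), np.float64(75.4)), (np.float64(40.0), np.float64(75.5)), (np.float64(45.0), np.float64(75.5)), (np.float64(50.0), np.float64(75.4)), (np.float64(55.0), np.float64(75.5)), (np.float64(60.0), np.float64(75.4)), (np.float64(65.0), np.float64(75.4)), (np.float64(70.0), np.float64(75.3)), (np.float64(75.0), np.float64(75.5)), (np.float64(80.0), np.float64(45.4)), (np.float64(85.0), np.float64(41.0)), (np.float64(90.0), np.float64(40.5))]
far inner x [(np.float64(
[... 286 characters left out ...]
.9)), (np.float64(68.0), np.float64(79.6))]
block far x [(np.float64(-5.0), np.float64(75.1)), (np.float64(0.0), np.float64(75.2)), (np.float64(5.0), np.float64(75.1)), (np.float64(10.0), np.float64(75.3)), (np.float64(15.0), np.float64(75.0)), (np.float64(20.0), np.float64(75.3)), (np.float64(25.0), np.float64(75.0)), (np.float64(30.0), np.float64(75.0)), (np.float64(35.0), np.float64(75.1)), (np.float64(40.0), np.float64(88.6)), (np.float64(45.0), np.float64(81.3)), (np.float64(50.0), np.float64(75.3)), (np.float64(55.0), np.float64(75.4)), (np.float64(60.0), np.float64(75.4)), (np.float64(65.0), np.float64(75.2)), (np.float64(70.0), np.float64(75.4)), (np.float64(75.0), np.float64(75.4))]
```

```bash
cat > tilt.py <<'E'
from h import *
np.set_printoptions(suppress=True,precision=4)
s=r.get_state(); q=s["tool_rot"]; M=R.from_quat([q[1],q[2],q[3],q[0]]).as_matrix(); print("tool z",M[:,2],s["tcp_pos"],s["force"])
c=cam("wrist"); X=cloud(c); a=np.radians(-5.9); d=X[...,:2]-np.array([637.7,134.5])
x=d@[np.cos(a),np.sin(a)]; y=d@[-np.sin(a),np.cos(a)]
k=(abs(x)<26)&(y>-30)&(y<40)&(abs(X[...,2]-66)<5)
def fit(k):
    for _ in range(3):
        A=np.c_[x[k],y[k],np.ones(k.sum())]; p=np.linalg.lstsq(A,X[...,2][k],rcond=None)[0]; k=k&(abs(X[...,2]-(p[0]*x+p[1]*y+p[2]))<1.5)
    return p,k.sum()
print("block top slopes",fit(k)); print("plate slopes",fit((abs(X[...,2]-10)<5)&(x<25)&(x>-115)&(y<55)&(y>-125)&(c["img"].min(2)>60)))
E
python3 tilt.py
```

```text
tool z [-0.0054 -0.0068 -1.    ] [638.8328 133.5887  11.1503] [-15.8509 -13.7839  10.4368]
block top slopes (array([-0.0063, -0.0041, 66.8496]), np.int64(11883))
plate slopes (array([-0.    , -0.0003, 10.7173]), np.int64(15322))
```

Call:
step_arm(targets=[-0.001,0.0015,0,0,0,0.003,40,-0.0025,0.003,0,0,0,0.005,40,-0.004,0.005,0,0,0,0.006,40,-0.004,0.005,0,0,0,0.006,40,-0.004,0.005,0,0,0,0.006,40])

```text
clock: 19.3
tcp_pos: [639.1, 134.2, 11.0]
tool_rot: [0.0, 0.743, 0.669, 0.007]
force: [-13.0, -12.6, 13.9]
width: 0.642
finger_force: 68.4
```

```bash
python3 tilt.py
```

```text
tool z [ 0.0098  0.0086 -0.9999] [639.1249 134.2155  11.0333] [-12.9819 -12.5969  13.8837]
block top slopes (array([ 0.0037,  0.0004, 66.7326]), np.int64(11839))
plate slopes (array([-0.0008, -0.0002, 10.6716]), np.int64(15494))
```

Call:
step_arm(targets=[0.001,-0.0005,0,0.002,0.002,0,40,0.0015,-0.001,0,0.004,0.004,0,40,0.0015,-0.001,0,0.004,0.004,0,40,0.0015,-0.001,0,0.004,0.004,0,40])

```text
clock: 19.75
tcp_pos: [639.0, 134.0, 10.9]
tool_rot: [-0.001, 0.743, 0.669, 0.002]
force: [-20.6, -15.2, 16.8]
width: 0.647
finger_force: 68.5
```

```bash
python3 tilt.py; python3 gap.py | head -3
```

```text
tool z [ 0.0024  0.0042 -1.    ] [639.0333 134.0252  10.9154] [-20.6225 -15.2486  16.8098]
block top slopes (array([-0.0011,  0.0003, 66.6326]), np.int64(11909))
plate slopes (array([-0.0005, -0.0002, 10.672 ]), np.int64(15489))
[639.  134.   10.9] 1.4655772625591161 [-18.  -15.3  15.7] [-2.6  3.2  0.3]
left inner y [np.float64(75.3), np.float64(75.3), np.float64(75.3), np.float64(75.3), np.float64(75.3), np.float64(75.3), np.float64(75.2), np.float64(75.2), np.float64(75.2), np.float64(75.2), np.float64(75.2), np.float64(75.2), np.float64(75.2), np.float64(75.2), np.float64(75.2), np.float64(75.7)]
block lead y [(np.float64(5.0), np.float64(40.9)), (np.float64(10.0), np.float64(41.0)), (np.float64(15.0), np.float64(44.8)), (np.float64(20.0), np.float64(75.1)), (np.float64(25.0), np.float64(75.3)), (np.float64(30.0), np.float64(75.4)), (np.float64(35.0), np.float64(75.3)), (np.float64(40.0), np.float64(75.4)), (np.float64(45.0), np.float64(75.2)), (np.float64(50.0), np.float64(75.2)), (np.float64(55.0), np.float64(75.3)), (np.float64(60.0), np.float64(75.3)), (np.float64(65.0), np.float64(75.2)), (np.float64(70.0), np.float64(75.3)), (np.float64(75.0), np.float64(75.2)), (np.float64(80.0), np.float64(44.5)), (np.float64(85.0), np.float64(40.7)), (np.float64(90.0), np.float64(40.1))]
```

Flat, square and pressed against both stops at roughly 15–20 N. Handing in.

```bash
python3 -c "
from bench import r
s=r.get_state();print(s['clock'],s['force']);print(r.job_done())"
```

```text
19.85 [-18.25510511 -15.29384902  16.54518074]
the job is handed in; nothing more can be done
None
```

The job is handed in at 19.9 s: blue, yellow and green were pressed in order, and the block was measured flat and square in the corner, still held against the far (about 18 N) and left (about 15 N) stops at hand-in; the verdict was not shown.

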